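# Check a waffle iron with the surface thermometer

## Robot

A 6-joint arm with a two-finger parallel gripper is mounted at the origin on the work surface. World frame = base frame: x ahead of the robot, y to its left, z up, the work surface at z = 0. Lengths are in mm, angles in rad, forces in N, time in s.
With the tool pointing down it reaches from about 350 to 725 mm from the base axis. Payload 4.3 kg.
Tool frame: the origin (TCP) lies at the very end of the fingers, on their centre line; the grasp point (between the pads) lies 19 mm behind it (manip.tcp_to_grasp is the distance from the TCP to the grasp point, in mm); z points along the fingers, y is the line along which they close (so a half turn about z gives the same grasp; the last joint's range is limited). The gripper opens to 85 mm and grips with 20 to 120 N. Pads are 22 mm wide; open, the fingers measure 114 mm over their backs; the gripper's body (76 mm by 85 mm) begins 54 mm behind the grasp point. The pads swing forward as they close: fully open they stand 13 mm farther back than shut.
Start: joints at [-1.274, 0.377, 0.081, 1.274, 0, 1.46], TCP at [227.526, -528.109, 231.329] pointing down, gripper open.
Joint ranges: [-2.72, 2.72], [-0.84, 1.66], [-1.02, 1.22], [-1.77, 2.12], [-1.37, 1.28], [-3.14, 3.14]. Speed limits (rad/s): [2.57, 2.57, 3.14, 3.14, 3.14, 3.14].

## Interface

Orientations are given as a unit quaternion [w, x, y, z].
In Python, from rig import monitor, vision, manip gives the robot as it stands.
- The arm moves only by the tool carry_out, never from a script. Its argument "deltas" is a list of rows, each a list of 3 entries, a list of its own where there are three numbers: the finger opening in m, from 0 to 0.0854, then the shift along the tool's x, y, z in m, then the turn, a rotation vector about the tool's x, y, z in degrees. In form: [[jaw, [tx, ty, tz], [wx, wy, wz]], ...]. A call has 1 to 8 rows; each row is the pose to reach, as a shift and turn from the pose commanded when the call began, along the tool's axes at that moment; what a row does not reach only later rows make up. A row lasts 1/8 s, in which the tool goes at most 62.5 mm and 10.7 degrees, less where a joint would pass 70% of its speed; a pose out of reach is approached as far as the arm can. A call with a gripper value outside its range is refused whole. The fingers move at their own pace and stop on an object; "grip_force" is the grip in N (left out, the last holds). Time passes only in rows, so rows that repeat a pose let the fingers close. It gives the time, the measured TCP pose, the force, the opening and the grip force at its end, in the units of the state.
- monitor.state(): the state, without advancing time (a new reading comes with each control period).
- vision.capture(name): name is "side" or "top"; returns the picture (400x640x3 uint8, red, green, blue); there is no depth.
- vision.calibration(name): a dict with "mtx" (3x3 intrinsics, pixels), "position" and "orientation" of the camera in the world. Camera axes: x right, y down, z forward; pixel columns grow to the right and rows downward; lengths in mm; the calibration is good to about 2 mm. A picture is of the moment at which its call begins. calibration takes no time and is no camera call.
- manip.job_done(): hands the job in; it is judged then, once.
The state is a dict: "t": time; "joint_positions": joint angles; "dq": joint speeds; "effort": joint torques, N m; "eef_pos": TCP position; "eef_rot": TCP orientation; "force": force on the tool from outside, world axes, zero at the start; "moment": the same for the moment, N m; "gripper_width": finger opening in mm; "grip_force": force on a finger pad.
Only numpy, scipy, OpenCV 4.12 (cv2) and the standard library are available. Lean on these libraries where they do the work, as an engineer would, in place of code of your own. Each camera call takes 0.05 s, during which the arm holds its last target. There are 200 camera calls.

## Task

Take the yellow thermometer from its rest and, with its steel tip, gently press down the copper disc in the blue puck on the waffle iron and hold it for a second, then do the same on the orange puck's disc. Then lay the thermometer back in its rest, display up, and let go; leave the things standing around where they are.

Things in the scene. Friction and masses are not known exactly. Their poses are not given: they have to be found in the camera images.
- probe: loose yellow hand thermometer, 90 g. Origin: centre of its handle, a bar 115 (own x) x 25 (y) x 26 mm (z, display side up). From the handle's -x end a black collar (18 mm across, 12 mm long), then a steel stem (7 mm across) runs along own -x to a 12 mm steel ball, the tip. It starts lying level and centred in the rest, tip towards the rest's -x
- probe_tip (a point): centre of the thermometer's 12 mm steel tip ball, 131 mm along the probe's own -x from its origin
- rest: fixed white rest. Origin: centre of its underside, on the table; base 150 (x) x 75 (y) x 8 mm. Two saddles, 14 mm long in x, at x = +43 and -43 mm carry the handle's underside 36 mm above the table, between blue cheeks 12 mm higher and 36 mm apart in y. The probe lies along own x, its origin 49 mm above the table; between the saddles (72 mm) the handle's sides are free
- iron: fixed waffle iron, 270 x 270 mm, with a flat round dark plate (230 mm across) whose top is 78 mm above the table. Origin: under its centre, at table height. Its lid stands open along its own -y side, rising from y = -130 mm to 355 mm above the table and leaning away from the plate
- blue_puck: fixed blue round cup-shaped puck on the waffle plate, 66 mm across, 26 mm high, inner diameter 52 mm. Origin: centre of its underside. Inside sits a copper disc, 8 mm below the blue rim
- blue_top (a point): centre of the top face of the copper disc (49 mm across) in the blue puck, 18 mm above the puck's underside when not pressed; moves down with the disc
- blue_disc (a joint): travel of the copper disc in the blue puck: 0 m up, grows as it is pressed straight down, 0.008 m at its stop; spring, about 0.5 N to start and 4 N fully down
- orange_puck: fixed orange round cup-shaped puck on the waffle plate, 66 mm across, 26 mm high, inner diameter 52 mm. Origin: centre of its underside. Inside sits a copper disc, 8 mm below the orange rim
- orange_top (a point): centre of the top face of the copper disc (49 mm across) in the orange puck, 18 mm above the puck's underside when not pressed; moves down with the disc
- orange_disc (a joint): travel of the copper disc in the orange puck: 0 m up, grows as it is pressed straight down, 0.008 m at its stop; spring, about 0.5 N to start and 4 N fully down
- shaker: yellow sprinkle can, 68 mm across, 130 mm high; loose bystander, origin: centre of its underside
- squeeze: brown sauce bottle with white cap, 64 mm across, 180 mm high; loose bystander, origin: centre of its underside
- jar: pink jar with steel cap, 90 mm across, 110 mm high; loose bystander, origin: centre of its underside
- bowl: white bowl of strawberries, 110 mm across, 45 mm high; loose bystander, origin: centre of its underside
- cup: blue cup, 72 mm across, 60 mm high; loose bystander, origin: centre of its underside
Things that resemble listed ones, but are neither listed nor needed, are in the scene too. What is shaped like the probe but red or turquoise is not meant.

How it is judged (in metres and radians):
On the way, in this order (a step that is already met when the one before it is completed fails the run):
1. the thermometer's tip presses the copper disc in the blue puck down by over 2 mm, held 0.5 s (value of joint blue_disc above 0.002 m and distance between probe_tip and blue_top below 0.024 m and contact force between probe and blue_puck above 0.3 N), for 0.5 s.
2. then the tip presses the copper disc in the orange puck down by over 2 mm, held 0.5 s (value of joint orange_disc above 0.002 m and distance between probe_tip and orange_top below 0.024 m and contact force between probe and orange_puck above 0.3 N), for 0.5 s.
At the end, for the whole second after the job is handed in: The thermometer lies at rest in both saddles, display up, its centre within 20 mm along and 10 mm across of the rest's centre and at 44 to 54 mm height, within 0.2 rad of the rest's direction (either way round) and level within 0.2 rad (x of probe in the frame of rest between -0.02 and 0.02 m and y of probe in the frame of rest between -0.01 and 0.01 m and z of probe in the frame of rest between 0.044 and 0.054 m and angle between the x axis of probe and the x axis of rest, either way round below 0.2 rad and angle between probe's own z axis and vertical below 0.2 rad and linear speed of probe below 0.02 m/s); the robot touches nothing.
It fails at once if the thermometer presses on a puck with over 20 N (contact force between probe and blue_puck above 20 N or contact force between probe and orange_puck above 20 N).
It fails at once if a bystander (sprinkle can, sauce bottle, jar, bowl, cup) is moved by over 30 mm (distance of any of shaker, squeeze, jar, bowl, cup from where it was at the start of the episode above 0.03 m).
It also fails if it takes over 53 s, if anything falls off the work surface, if the arm or the gripper's body presses on something with over 40 N, if the wrist force passes 120 N, or if a joint passes its speed limit or range.

## Working session

There is one attempt and no reset: what is moved stays moved. The work goes in short steps, Python scripts to look and compute and a tool call to move; the robot and the scene stay as the last step left them, time stands still between calls to the robot, and variables do not carry over. Pictures are saved under pics/ and viewed, at most 10 in all, crops included, and the job is handed in when it is done.

Besides the shell and the picture viewer there is one more tool, called after "Call:" by a JSON object that holds its "name" and its "arguments", one argument or row to a line. carry_out: Moves the arm, as the interface text tells. Its arguments: {"type":"object","properties":{"deltas":{"type":"array","items":{"type":"array"}},"grip_force":{"type":"number"}},"required":["deltas"]}

```bash
mkdir -p pics
python3 - <<'E'
from rig import monitor, vision, manip
import cv2
print(monitor.state())
for n in ("side","top"):
    im=vision.capture(n); cv2.imwrite(f"pics/{n}0.png",im[:,:,::-1]); print(n,vision.calibration(n))
print(manip.tcp_to_grasp)
E
```

```text
{'t': 0.0, 'joint_positions': array([-1.27427330e+00,  3.78071849e-01,  7.96310101e-02,  1.27438533e+00,
        1.06521135e-05,  1.46048649e+00]), 'dq': array([1.23230185e-03, 9.36509079e-05, 8.63170505e-05, 5.25514278e-04,
       1.27800067e-03, 1.25193175e-03]), 'effort': array([ 5.46882020e-04, -4.63599336e+01,  2.69877934e+01,  2.06028228e-02,
       -1.63462978e-04, -1.84734787e-06]), 'eef_pos': array([ 227.34212647, -527.44325046,  230.35782808]), 'eef_rot': array([-1.01102018e-03,  9.79381616e-01,  2.02016387e-01, -8.90563777e-05]), 'force': array([-0.23644822,  0.09399782,  0.2937294 ]), 'moment': array([0.04444082, 0.00649173, 0.00489337]), 'grip_force': 0.0, 'gripper_width': 85.16351842565801}
side {'mtx': array([[391.79082889,   0.        , 314.41860391],
       [  0.        , 391.79082889, 206.21152246],
       [  0.        ,   0.        ,   1.        ]]), 'position': array([133.27710959, 774.97912852, 737.30594835]), 'orientation': array([ 0.09737986, -0.22393223,  0.8746687 , -0.4187197 ])}
top {'mtx': array([[445.0073329 ,   0.        , 317.40981999],
       [  0.        , 445.0073329 , 200.38453614],
       [  0.        ,   0.        ,   1.        ]]), 'position': array([ 359.57914947,   94.85213882, 1430.35902929]), 'orientation': array([-0.0271502 ,  0.71697373, -0.69538234,  0.04068092])}
18.700000000000003
```

View pics/side0.png

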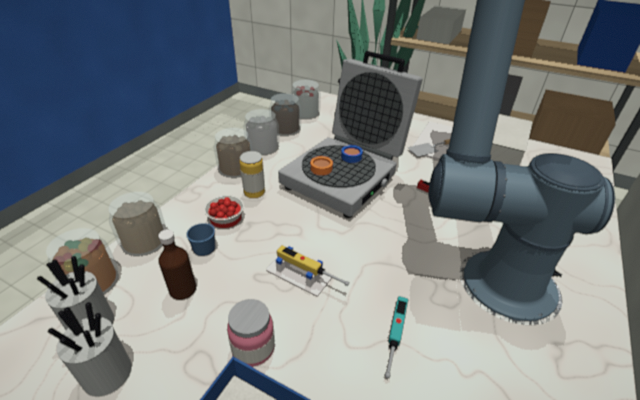

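View pics/top0.png

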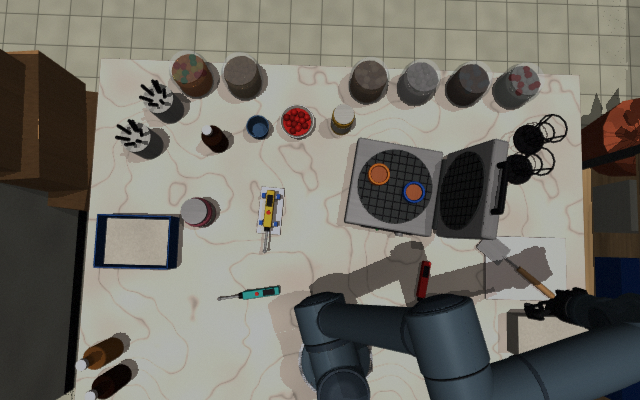

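The top view shows the yellow thermometer in its rest at about (269,210), with the tip pointing down-image to (266,250). The orange puck is at (379,174) and the blue one at (413,191). The iron's lid lies on the right (world -y) side.

```bash
cat > h.py <<'E'
import numpy as np, cv2
from scipy.spatial.transform import Rotation as R
from rig import vision
def rot(q): return R.from_quat(np.r_[q[1:],q[0]])
def ray(n,uv):
    c=vision.calibration(n); uv=np.atleast_2d(uv).astype(float)
    d=np.c_[uv,np.ones(len(uv))]@np.linalg.inv(c['mtx']).T
    return c['position'],rot(c['orientation']).apply(d)
def plane(n,uv,z):
    p,d=ray(n,uv); return p+d*((z-p[2])/d[:,2])[:,None]
def proj(n,X):
    c=vision.calibration(n); x=rot(c['orientation']).inv().apply(np.atleast_2d(X)-c['position'])@c['mtx'].T
    return x[:,:2]/x[:,2:]
def tri(a,b):
    A=[];y=[]
    for n,uv in (("top",a),("side",b)):
        p,d=ray(n,uv); d=d[0]/np.linalg.norm(d[0]); M=np.eye(3)-np.outer(d,d); A.append(M); y.append(M@p)
    return np.linalg.lstsq(np.vstack(A),np.hstack(y),rcond=None)[0]
def blob(im,lo,hi,box,s=90,v=60):
    h=cv2.cvtColor(im,cv2.COLOR_RGB2HSV); m=cv2.inRange(h,(lo,s,v),(hi,255,255))
    k=np.zeros_like(m); x0,y0,x1,y1=box; k[y0:y1,x0:x1]=m[y0:y1,x0:x1]; return k
E
python3 - <<'E'
from h import *
np.set_printoptions(precision=1,suppress=True)
def im(n): return cv2.imread(f"pics/{n}0.png")[:,:,::-1].copy()
T,S=im("top"),im("side")
def cen(m):
    p=np.argwhere(m)[:,::-1]; (c,wh,a)=cv2.minAreaRect(p.astype(np.float32)); return np.array(c),wh,a,len(p),p.mean(0)
bl=dict(ot=(T,5,16,(362,158,396,192)),bt=(T,105,130,(398,175,430,207)),yt=(T,20,35,(255,185,285,235)),os=(S,5,16,(300,145,340,185)),bs=(S,105,130,(335,140,370,170)),ys=(S,20,35,(265,235,335,285)))
C={}
for k,(I,lo,hi,b) in bl.items():
    C[k]=cen(blob(I,lo,hi,b)); print(k,*C[k])
for a,h in (("o",104),("b",104)):
    print(a,plane("top",[C[a+"t"][0]],h), plane("side",[C[a+"s"][0]],h))
print("y", plane("top",[C["yt"][0]],60), plane("side",[C["ys"][0]],50), tri(C["yt"][0],C["ys"][0]))
m=blob(*bl["yt"][:1],*bl["yt"][1:]); p=np.argwhere(m)[:,::-1].astype(np.float32); vx=cv2.fitLine(p,cv2.DIST_L2,0,.01,.01).ravel()
q=plane("top",[vx[2:]-25*vx[:2],vx[2:]+25*vx[:2]],60); print("axis",q, np.degrees(np.arctan2(*(q[1]-q[0])[1::-1])))
print("stem tip top guess",plane("top",[(266,250)],49))
mos=np.vstack([np.hstack([cv2.resize(T[180:260,230:310],(400,400)),cv2.resize(T[145:225,350:430],(400,400))])])
cv2.imwrite("pics/crop1.png",mos[:,:,::-1])
E
```

```text
ot [378.5 173.5] (21.0, 21.0) 90.0 396 [378.5 173.6]
bt [413.5 191.5] (21.0, 21.0) 90.0 149 [414.  191.4]
yt [268.7 208.3] (8.826056480407715, 37.10000991821289) 6.581944942474365 232 [268.4 210.2]
os [321. 165.] (20.0, 22.0) 90.0 388 [321.1 165.2]
bs [351.5 153. ] (18.0, 21.0) 90.0 241 [351.4 154.2]
ys [297.9 259.6] (46.017818450927734, 13.014467239379883) 25.70995330810547 475 [299.4 260.8]
o [[ 575.  -110.7  104. ]] [[567.1 -96.3 104. ]]
b [[ 523.7 -217.4  104. ]] [[ 516.5 -203.1  104. ]]
y [[462.7 220.   60. ]] [[462.3 220.7  50. ]] [462.9 220.7  49.8]
axis [[380.4 226.1  60. ]
 [534.3 214.9  60. ]] -4.170318889786872
stem tip top guess [[334.6 224.1  49. ]]
```

View pics/crop1.png

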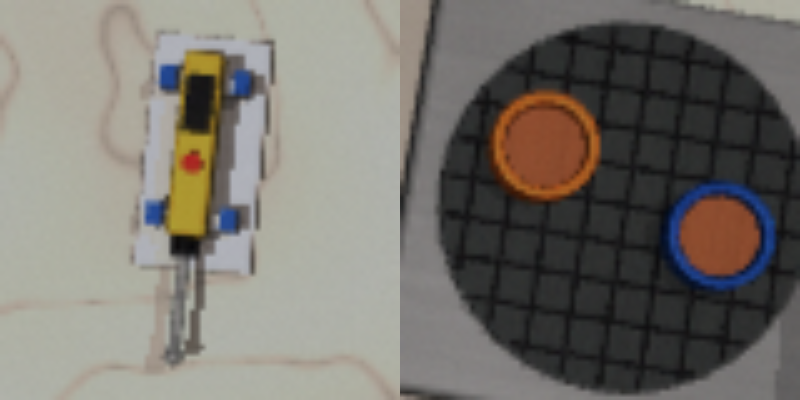

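Crop: the thermometer lies straight in the rest, with its steel ball at crop (172,357). Copper disc centres are at crop (545,147) for orange and (719,236) for blue. Next I'll refine the rest's pose and plan the first move.

```bash
cat >> h.py <<'E'
import json,os
from rig import monitor
def tool(az,pitch=0):
    # tool x at azimuth az (deg; probe tip direction), then tip lowered by pitch deg
    a=np.radians(az); x=np.r_[np.cos(a),np.sin(a),0]; z=np.r_[0,0,-1.]; y=np.cross(z,x)
    return R.from_matrix(np.c_[x,y,z])*R.from_rotvec([0,-np.radians(pitch),0]) 
def load():
    if not os.path.exists("cmd.json"): return np.array([227.526,-528.109,231.329]),tool(np.degrees(2*np.arctan2(.202016,.979382)))
    d=json.load(open("cmd.json")); return np.array(d[0]),R.from_quat(d[1])
def applied(t,w):
    p,r=load(); p=p+r.apply(np.array(t)*1000); r=r*R.from_rotvec(np.radians(w)); json.dump([p.tolist(),r.as_quat().tolist()],open("cmd.json","w"))
    s=monitor.state(); m=rot(s['eef_rot']); print("t",s['t'],"cmd",p.round(1),"meas",s['eef_pos'].round(1),"ang err",np.degrees((r.inv()*m).as_rotvec()).round(2),"F",s['force'].round(1),"j",s['joint_positions'].round(2))
def rel(p1,r1):
    p,r=load(); print("t",(r.inv().apply(np.array(p1)-p)/1000).round(4).tolist(),"w",np.degrees((r.inv()*r1).as_rotvec()).round(2).tolist())
E
python3 - <<'E'
from h import *
np.set_printoptions(precision=1,suppress=True)
f=lambda l,o,:np.array(l)/5.-.4+o
c=f([(157,33),(272,42),(252,272),(135,266)],(230,180)); W=plane("top",c,8); print("rest corners",W,W.mean(0))
e=lambda a,b:np.degrees(np.arctan2(*(b-a)[1::-1])); print(e(W[3],W[0]),e(W[2],W[1]))
q=plane("top",f([(188,237),(205,53)],(230,180)),62); print("handle",q,q.mean(0),e(*q))
print("ball",plane("top",f([(172,355)],(230,180)),49))
d=plane("top",f([(145,147),(319,236)],(350,145)),96); print("discs",d)
k=plane("top",f([(225,207)],(350,145)),78); print("plate",k)
print("lid hinge",plane("top",[(443,150),(435,237)],85))
rel((463,219,150),tool(175.5))
E
```

```text
rest corners [[537.  252.2   8. ]
 [533.5 178.2   8. ]
 [385.7 185.5   8. ]
 [387.3 259.9   8. ]] [460.9 218.9   8. ]
-2.9571026453128124 -2.8236450885905966
handle [[404.9 222.   62. ]
 [518.7 216.1  62. ]] [461.8 219.1  62. ] -2.9664228244159623
ball [[332.6 230.1  49. ]]
discs [[ 574.8 -112.3   96. ]
 [ 523.7 -219.    96. ]]
plate [[ 542.1 -165.    78. ]]
lid hinge [[ 658.  -312.3   85. ]
 [ 389.3 -288.5   85. ]]
t [0.5119, -0.593, 0.0813] w [0.0, 0.0, -152.19]
```

Call:
{"name": "carry_out", "arguments": {
  "deltas": [
    [0.085,[0.0374,-0.0449,0],[0,0,-10]],
    [0.085,[0.0748,-0.0898,0],[0,0,-20]],
    [0.085,[0.1122,-0.1346,0],[0,0,-30]],
    [0.085,[0.1496,-0.1795,0],[0,0,-40]],
    [0.085,[0.187,-0.2244,0],[0,0,-50]],
    [0.085,[0.2244,-0.2693,0],[0,0,-60]],
    [0.085,[0.2618,-0.3142,0],[0,0,-70]],
    [0.085,[0.299,-0.359,0],[0,0,-80]]
  ]
}}

```text
t: 1.1
eef_pos: [360.1, -78.2, 231.2]
eef_rot: [0.0, 0.618, 0.786, 0.0]
force: [0.7, 0.5, -0.4]
gripper_width: 84.9
grip_force: 0.0
```

Run:
```python
from h import *
applied([0.299,-0.359,0],[0,0,-80]); rel((461.5,219,130),tool(177))
```

```text
t 1.1 cmd [360.1 -80.1 231.3] meas [360.1 -78.2 231.2] ang err [-0.01 -0.01 -0.3 ] F [ 0.7  0.5 -0.4] j [-0.39 -0.04 -0.43  1.18  0.    0.95]
t [0.2677, 0.1676, 0.1013] w [0.0, 0.0, -73.69]
```

Call:
{"name": "carry_out", "arguments": {
  "deltas": [
    [0.085,[0.0335,0.021,0.0127],[0,0,-9.2]],
    [0.085,[0.067,0.042,0.0254],[0,0,-18.4]],
    [0.085,[0.1005,0.063,0.038],[0,0,-27.6]],
    [0.085,[0.134,0.084,0.0507],[0,0,-36.8]],
    [0.085,[0.1675,0.105,0.0634],[0,0,-46]],
    [0.085,[0.201,0.126,0.076],[0,0,-55.2]],
    [0.085,[0.2342,0.1466,0.0886],[0,0,-64.5]],
    [0.085,[0.2677,0.1676,0.1013],[0,0,-73.7]]
  ]
}}

```text
t: 2.1
eef_pos: [461.5, 220.1, 129.2]
eef_rot: [-0.0, 0.023, 1.0, -0.0]
force: [0.0, -0.8, 0.9]
gripper_width: 84.7
grip_force: 0.0
```

Run:
```python
from h import *
applied([0.2677,0.1676,0.1013],[0,0,-73.7]); rel((461.5,219,31),tool(177))
im=vision.capture("side"); cv2.imwrite("pics/s2.png",cv2.resize(im[160:340,200:440],(800,600),interpolation=cv2.INTER_CUBIC)[:,:,::-1])
p=proj("side",[[461.5,219,130]]); print(p,(p-[200,160])*10/3)
```

```text
t 2.1 cmd [461.5 219.  130. ] meas [461.5 220.1 129.2] ang err [ 0.03  0.04 -0.31] F [ 0.  -0.8  0.9] j [ 0.32  0.31 -0.29  0.97 -0.    0.37]
t [0.0, 0.0, 0.099] w [0.0, 0.0, 0.01]
[[298.28299525 234.71174072]] [[327.60998417 249.03913574]]
```

View pics/s2.png

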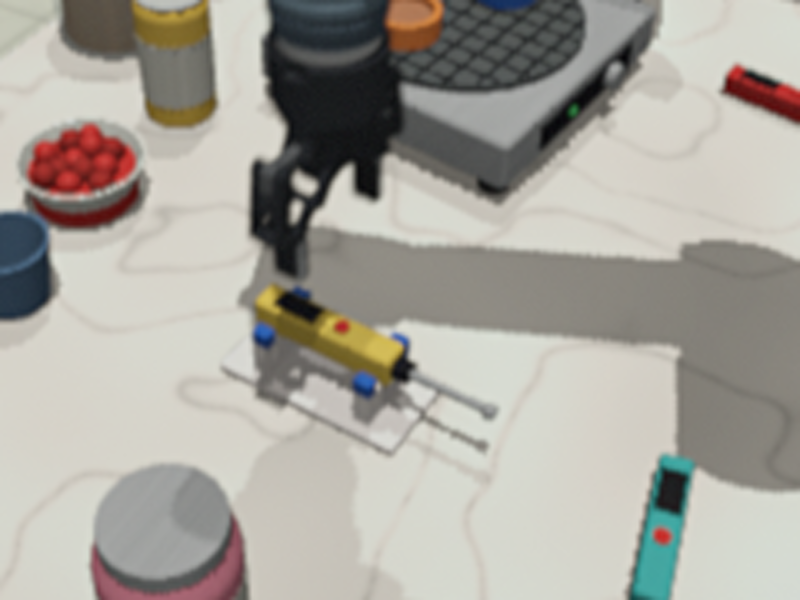

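The picture shows the open fingers centred over the yellow handle, about (327,249) in the crop, and the cheeks are clear. I'll go down and grip.

Call:
{"name": "carry_out", "arguments": {
  "deltas": [
    [0.085,[0,0,0.04],[0,0,0]],
    [0.085,[0,0,0.08],[0,0,0]],
    [0.085,[0,0,0.099],[0,0,0]],
    [0.085,[0,0,0.099],[0,0,0]],
    [0.015,[0,0,0.099],[0,0,0]],
    [0.015,[0,0,0.099],[0,0,0]],
    [0.015,[0,0,0.099],[0,0,0]],
    [0.015,[0,0,0.099],[0,0,0]]
  ],
  "grip_force": 100
}}

```text
t: 3.15
eef_pos: [462.5, 219.3, 32.1]
eef_rot: [0.001, 0.026, 1.0, 0.0]
force: [-0.5, -0.3, 6.4]
gripper_width: 23.6
grip_force: 98.4
```

Run:
```python
from h import *
applied([0,0,0.099],[0,0,0]); print(monitor.state()['gripper_width'],monitor.state()['grip_force'])
```

```text
t 3.15 cmd [461.5 219.   31. ] meas [462.5 219.3  32.1] ang err [-0.04 -0.12  0.01] F [-0.5 -0.3  6.4] j [ 0.32  0.4  -0.43  0.73 -0.    0.37]
23.59938737710704 98.39977025985718
```

```bash
cat >> h.py <<'E'
def tcp_for_tip(tip,az,pitch,off=(131,0,-18.7)): r=tool(az,pitch); return np.array(tip)-r.apply(off),r
E
python3 - <<'E'
from h import *
for a in (190,):
    p,r=tcp_for_tip((523.7,-219,170),a,35); print(p.round(1)); rel(p,r)
p0,_=load(); rel(p0+[0,0,170],tool(177,20)); p,r=tcp_for_tip((560,0,170),184,35); print(p); rel(p,r)
E
```

```text
[ 639.9 -198.5  229.8]
t [-0.1999, -0.4076, -0.1988] w [-3.97, -34.85, -12.58]
t [0.0, 0.0, -0.17] w [0.0, -20.0, 0.01]
[677.74727033   8.23369123 229.82036993]
t [-0.2269, -0.1992, -0.1988] w [-2.14, -34.96, -6.77]
```

Call:
{"name": "carry_out", "arguments": {
  "deltas": [
    [0.015,[0,0,-0.04],[0,0,0]],
    [0.015,[0,0,-0.09],[0,-6,0]],
    [0.015,[0,0,-0.14],[0,-13,0]],
    [0.015,[0,0,-0.17],[0,-20,0]],
    [0.015,[-0.021,-0.045,-0.173],[0,-22,-2]],
    [0.015,[-0.043,-0.09,-0.176],[-1,-24,-3]],
    [0.015,[-0.065,-0.135,-0.179],[-1,-26,-4]],
    [0.015,[-0.087,-0.18,-0.183],[-2,-28,-6]]
  ]
}}

```text
t: 4.15
eef_pos: [538.9, 33.7, 214.1]
eef_rot: [0.243, -0.028, 0.97, 0.011]
force: [0.3, -0.2, -1.6]
gripper_width: 23.8
grip_force: 98.0
```

Run:
```python
from h import *
applied([-0.087,-0.18,-0.183],[-2,-28,-6])
p,r=tcp_for_tip((523.7,-219,170),190,35); rel(p,r)
```

```text
t 4.15 cmd [539.   34.7 214. ] meas [538.9  33.7 214.1] ang err [-0.05 -0.08 -0.11] F [ 0.3 -0.2 -1.6] j [-0.1  -0.08 -0.65  0.52  0.08 -0.14]
t [-0.0856, -0.2384, 0.0255] w [-3.12, -6.91, -6.01]
```

Call:
{"name": "carry_out", "arguments": {
  "deltas": [
    [0.015,[-0.0143,-0.04,0.0043],[-0.5,-1.2,-1]],
    [0.015,[-0.0286,-0.08,0.0085],[-1,-2.3,-2]],
    [0.015,[-0.043,-0.12,0.0128],[-1.5,-3.5,-3]],
    [0.015,[-0.057,-0.16,0.017],[-2,-4.6,-4]],
    [0.015,[-0.0713,-0.2,0.0213],[-2.6,-5.8,-5]],
    [0.015,[-0.0856,-0.2384,0.0255],[-3.1,-6.9,-6]],
    [0.015,[-0.0856,-0.2384,0.0255],[-3.1,-6.9,-6]],
    [0.015,[-0.0856,-0.2384,0.0255],[-3.1,-6.9,-6]]
  ]
}}

```text
t: 5.15
eef_pos: [639.2, -197.9, 229.0]
eef_rot: [0.299, -0.083, 0.95, 0.027]
force: [-0.4, 1.2, -1.6]
gripper_width: 23.5
grip_force: 98.2
```

Run:
```python
from h import *
applied([-0.0856,-0.2384,0.0255],[-3.1,-6.9,-6])
T,S=vision.capture("top"),vision.capture("side")
tip=[[523.7,-219,170]]; print(proj("top",tip),proj("side",tip))
A=cv2.resize(T[150:230,360:440],(400,400),interpolation=cv2.INTER_CUBIC);B=cv2.resize(S[100:180,300:380],(400,400),interpolation=cv2.INTER_CUBIC)
cv2.imwrite("pics/h3.png",np.hstack([A,B])[:,:,::-1])
```

```text
t 5.15 cmd [ 640.  -198.5  229.8] meas [ 639.2 -197.9  229. ] ang err [-0.06  0.08  0.06] F [-0.4  1.2 -1.6] j [-0.58  0.18 -0.38  0.54  0.4  -0.66]
[[419.47340595 188.85362698]] [[353.13975903 131.115845  ]]
```

View pics/h3.png

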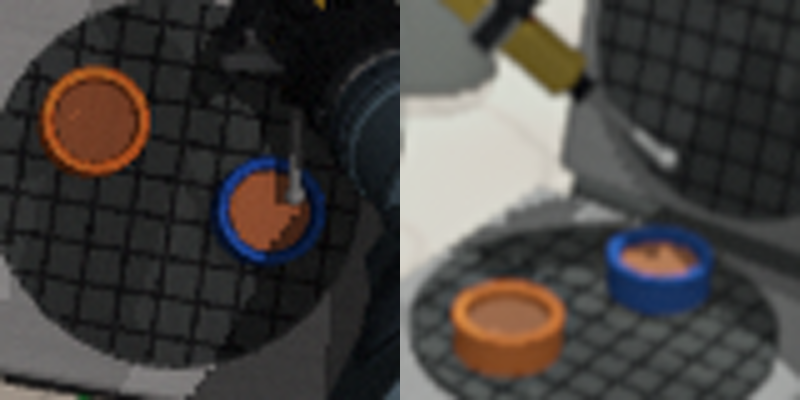

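The tip shows at crop (294,195) in the top view and (669,158) in the side view, within about 1 px of prediction, so it hangs over the blue puck. I'll work out the way down.

Run:
```python
from h import *
for z in (140,106,101,98,97):
    print(z); rel(*tcp_for_tip((523.7,-219,z),190,35))
```

```text
140
t [0.0172, -0.0, 0.0245] w [-0.02, -0.01, -0.01]
106
t [0.0367, -0.0, 0.0524] w [-0.02, -0.01, -0.01]
101
t [0.0396, -0.0, 0.0565] w [-0.02, -0.01, -0.01]
98
t [0.0413, 0.0, 0.0589] w [-0.02, -0.01, -0.01]
97
t [0.0419, 0.0, 0.0598] w [-0.02, -0.01, -0.01]
```

Call:
{"name": "carry_out", "arguments": {
  "deltas": [
    [0.015,[0.0086,0,0.0123],[0,0,0]],
    [0.015,[0.0172,0,0.0245],[0,0,0]],
    [0.015,[0.0258,0,0.0368],[0,0,0]],
    [0.015,[0.0344,0,0.049],[0,0,0]],
    [0.015,[0.0367,0,0.0524],[0,0,0]],
    [0.015,[0.0382,0,0.0545],[0,0,0]],
    [0.015,[0.0396,0,0.0565],[0,0,0]],
    [0.015,[0.0396,0,0.0565],[0,0,0]]
  ]
}}

```text
t: 6.25
eef_pos: [640.3, -198.5, 161.4]
eef_rot: [0.3, -0.083, 0.95, 0.026]
force: [0.4, -0.0, -0.0]
gripper_width: 23.7
grip_force: 98.2
```

Run:
```python
from h import *
applied([0.0396,0,0.0565],[0,0,0])
for z in (99,97.5,97): print(z); rel(*tcp_for_tip((523.7,-219,z),190,35))
```

```text
t 6.25 cmd [ 639.9 -198.5  160.8] meas [ 640.3 -198.5  161.4] ang err [ 0.02 -0.06 -0.03] F [ 0.4 -0.  -0. ] j [-0.58  0.24 -0.5   0.36  0.4  -0.66]
99
t [0.0011, 0.0, 0.0016] w [-0.02, -0.01, -0.01]
97.5
t [0.002, 0.0, 0.0029] w [-0.02, -0.01, -0.01]
97
t [0.0023, 0.0, 0.0033] w [-0.02, -0.01, -0.01]
```

Call:
{"name": "carry_out", "arguments": {
  "deltas": [
    [0.015,[0.0011,0,0.0016],[0,0,0]],
    [0.015,[0.002,0,0.0029],[0,0,0]],
    [0.015,[0.0023,0,0.0033],[0,0,0]],
    [0.015,[0.0023,0,0.0033],[0,0,0]]
  ]
}}

```text
t: 6.75
eef_pos: [640.4, -198.7, 157.3]
eef_rot: [0.3, -0.083, 0.95, 0.026]
force: [1.8, 1.0, 1.3]
gripper_width: 23.5
grip_force: 98.3
```

Run:
```python
from h import *
applied([0.0023,0,0.0033],[0,0,0])
F=[]
for i in range(6):
    S=vision.capture("side"); F.append(monitor.state()['force'])
print(np.mean(F,0),np.std(F,0))
S=S[100:180,320:400]
cv2.imwrite("pics/p4.png",cv2.resize(S,(600,600),interpolation=cv2.INTER_CUBIC)[:,:,::-1])
```

```text
t 6.75 cmd [ 639.9 -198.5  156.8] meas [ 640.4 -198.7  157.3] ang err [ 0.03 -0.06 -0.03] F [1.8 1.  1.3] j [-0.58  0.25 -0.5   0.35  0.4  -0.66]
[1.84164361 0.67261588 1.76103924] [0.37461321 0.5771427  0.36069152]
```

View pics/p4.png

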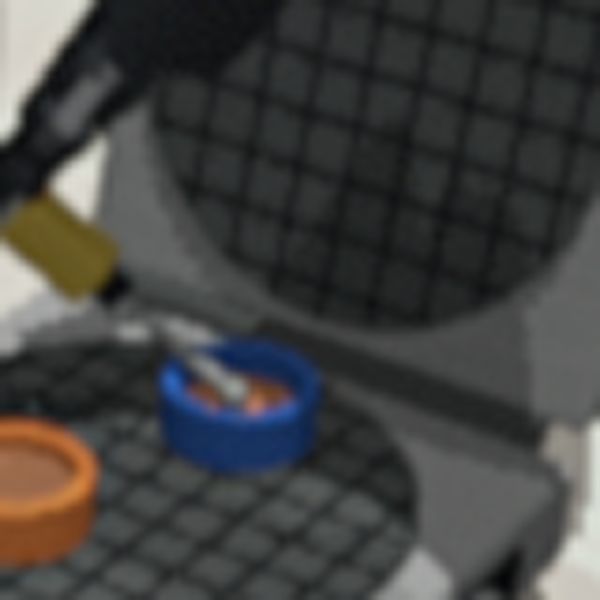

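The tip is in the blue cup on the disc (crop (235,385)), with about 3 N of load. I'll press slightly more, hold, and retreat upward.

Call:
{"name": "carry_out", "arguments": {
  "deltas": [
    [0.015,[0.0006,0,0.0008],[0,0,0]],
    [0.015,[0.0006,0,0.0008],[0,0,0]],
    [0.015,[0.0006,0,0.0008],[0,0,0]],
    [0.015,[0.0006,0,0.0008],[0,0,0]],
    [0.015,[0.0006,0,0.0008],[0,0,0]],
    [0.015,[0.0006,0,0.0008],[0,0,0]],
    [0.015,[0.0006,0,0.0008],[0,0,0]],
    [0.015,[0.0006,0,0.0008],[0,0,0]]
  ]
}}

```text
t: 8.05
eef_pos: [639.9, -198.6, 155.7]
eef_rot: [0.299, -0.083, 0.95, 0.026]
force: [2.5, -1.3, 2.8]
gripper_width: 23.8
grip_force: 98.3
```

Run:
```python
from h import *
applied([0.0006,0,0.0008],[0,0,0])
rel(*tcp_for_tip((523.7,-219,140),190,35)); rel(*tcp_for_tip((574.8,-112.3,140),187,35)); print(tcp_for_tip((574.8,-112.3,140),187,35)[0])
```

```text
t 8.05 cmd [ 639.9 -198.5  155.8] meas [ 639.9 -198.6  155.7] ang err [ 0.01  0.   -0.  ] F [ 2.5 -1.3  2.8] j [-0.58  0.25 -0.51  0.35  0.4  -0.66]
t [-0.0253, -0.0, -0.0361] w [-0.02, -0.01, -0.01]
t [-0.0816, 0.09, 0.0033] w [1.7, -0.01, 2.45]
[691.95498368 -97.91517677 199.82036993]
```

Call:
{"name": "carry_out", "arguments": {
  "deltas": [
    [0.015,[-0.0085,0,-0.012],[0,0,0]],
    [0.015,[-0.017,0,-0.024],[0,0,0]],
    [0.015,[-0.0253,0,-0.0361],[0,0,0]],
    [0.015,[-0.044,0.03,-0.023],[0.6,0,0.8]],
    [0.015,[-0.063,0.06,-0.01],[1.1,0,1.6]],
    [0.015,[-0.0816,0.09,0.0033],[1.7,0,2.4]],
    [0.015,[-0.0816,0.09,0.0033],[1.7,0,2.4]],
    [0.015,[-0.0816,0.09,0.0033],[1.7,0,2.4]]
  ]
}}

```text
t: 9.05
eef_pos: [690.6, -97.8, 198.1]
eef_rot: [0.298, -0.058, 0.952, 0.018]
force: [0.0, 0.1, -0.7]
gripper_width: 23.6
grip_force: 98.4
```

Run:
```python
from h import *
applied([-0.0816,0.09,0.0033],[1.7,0,2.4])
T,S=vision.capture("top"),vision.capture("side")
tip=[[574.8,-112.3,140]]; print(proj("top",tip),proj("side",tip))
A=cv2.resize(T[140:220,340:420],(400,400),interpolation=cv2.INTER_CUBIC);B=cv2.resize(S[110:190,280:360],(400,400),interpolation=cv2.INTER_CUBIC)
cv2.imwrite("pics/h5.png",np.hstack([A,B])[:,:,::-1])
for z in (104,97,96): rel(*tcp_for_tip((574.8,-112.3,z),187,35))
```

```text
t 9.05 cmd [692.  -97.9 199.8] meas [690.6 -97.8 198.1] ang err [-0.03  0.19  0.04] F [ 0.   0.1 -0.7] j [-0.35  0.21 -0.45  0.36  0.26 -0.4 ]
[[380.94917467 171.68775653]] [[321.5325918 151.3107521]]
t [0.0207, 0.0001, 0.0295] w [0.0, -0.01, 0.05]
t [0.0247, 0.0001, 0.0352] w [0.0, -0.01, 0.05]
t [0.0253, 0.0001, 0.036] w [0.0, -0.01, 0.05]
```

View pics/h5.png

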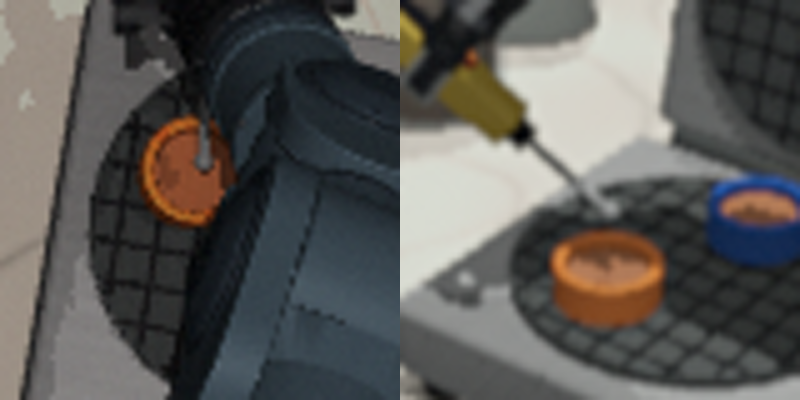

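The tip is over the orange puck, at top crop (204,162) and side crop (609,208), as predicted. I'll press.

Call:
{"name": "carry_out", "arguments": {
  "deltas": [
    [0.015,[0.007,0,0.01],[0,0,0]],
    [0.015,[0.014,0,0.02],[0,0,0]],
    [0.015,[0.0207,0,0.0295],[0,0,0]],
    [0.015,[0.022,0,0.0314],[0,0,0]],
    [0.015,[0.0233,0,0.0333],[0,0,0]],
    [0.015,[0.0247,0,0.0352],[0,0,0]],
    [0.015,[0.0253,0,0.036],[0,0,0]],
    [0.015,[0.0253,0,0.036],[0,0,0]]
  ]
}}

```text
t: 10.15
eef_pos: [692.3, -98.0, 156.3]
eef_rot: [0.301, -0.059, 0.952, 0.018]
force: [-2.0, 0.6, 3.0]
gripper_width: 23.9
grip_force: 98.6
```

Call:
{"name": "carry_out", "arguments": {
  "deltas": [
    [0.015,[0,0,0],[0,0,0]],
    [0.015,[0,0,0],[0,0,0]],
    [0.015,[0,0,0],[0,0,0]],
    [0.015,[0,0,0],[0,0,0]],
    [0.015,[0,0,0],[0,0,0]],
    [0.015,[0,0,0],[0,0,0]],
    [0.015,[0,0,0],[0,0,0]],
    [0.015,[0,0,0],[0,0,0]]
  ]
}}

```text
t: 11.15
eef_pos: [692.1, -98.0, 155.9]
eef_rot: [0.3, -0.059, 0.952, 0.018]
force: [0.8, -0.1, 2.0]
gripper_width: 23.8
grip_force: 98.6
```

Run:
```python
from h import *
applied([0.0253,0,0.036],[0,0,0])
F=[]
for i in range(5):
    S=vision.capture("side"); F.append(monitor.state()['force'])
print(np.mean(F,0))
S=S[110:190,280:360]
cv2.imwrite("pics/p6.png",cv2.resize(S,(500,500),interpolation=cv2.INTER_CUBIC)[:,:,::-1])
p,_=tcp_for_tip((574.8,-112.3,185),187,35);print(p); rel(p,_); rel((539,34.7,235),tool(182,20));
```

```text
t 11.15 cmd [691.9 -98.  155.8] meas [692.1 -98.  155.9] ang err [ 0.01 -0.02 -0.01] F [ 0.8 -0.1  2. ] j [-0.35  0.25 -0.51  0.25  0.26 -0.4 ]
[ 4.88725231e-01 -5.52031845e-05  2.11979358e+00]
[691.95498368 -97.91517677 244.82036993]
t [-0.0511, 0.0, -0.0729] w [0.0, -0.01, 0.05]
t [0.0656, 0.1504, -0.1426] w [2.31, 14.98, 4.5]
```

View pics/p6.png

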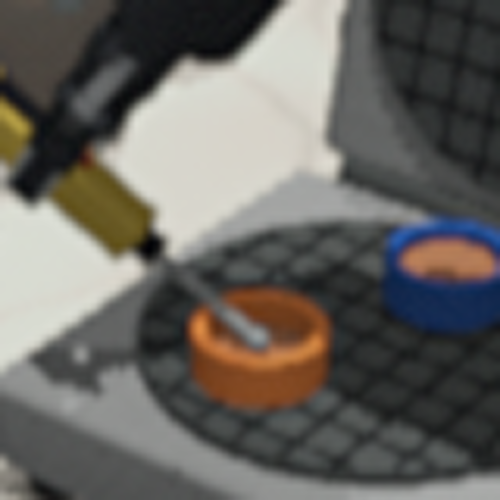

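The tip sits in the orange cup at crop (258,335) with a steady load of about 3 N, and the blue disc is back up. I'll lift and return.

Call:
{"name": "carry_out", "arguments": {
  "deltas": [
    [0.015,[-0.017,0,-0.0243],[0,0,0]],
    [0.015,[-0.034,0,-0.0486],[0,0,0]],
    [0.015,[-0.0511,0,-0.0729],[0,0,0]],
    [0.015,[-0.028,0.03,-0.087],[0.5,3,0.9]],
    [0.015,[-0.005,0.06,-0.101],[0.9,6,1.8]],
    [0.015,[0.019,0.09,-0.115],[1.4,9,2.7]],
    [0.015,[0.042,0.12,-0.129],[1.8,12,3.6]],
    [0.015,[0.0656,0.1504,-0.1426],[2.3,15,4.5]]
  ]
}}

```text
t: 12.4
eef_pos: [537.0, 35.3, 233.9]
eef_rot: [0.172, -0.017, 0.985, 0.003]
force: [0.4, -0.1, -0.3]
gripper_width: 23.7
grip_force: 98.3
```

Run:
```python
from h import *
applied([0.0656,0.1504,-0.1426],[2.3,15,4.5])
rel((462.5,219.3,110),tool(177))
```

```text
t 12.4 cmd [539.   34.7 235. ] meas [537.   35.3 233.9] ang err [0.03 0.21 0.04] F [ 0.4 -0.1 -0.3] j [-0.07  0.01 -0.44  0.78  0.04 -0.1 ]
t [0.1085, 0.1871, 0.0935] w [0.88, 19.97, 4.95]
```

Call:
{"name": "carry_out", "arguments": {
  "deltas": [
    [0.015,[0.018,0.0312,0.0156],[0.1,3.3,0.8]],
    [0.015,[0.036,0.0624,0.0312],[0.3,6.7,1.6]],
    [0.015,[0.054,0.0936,0.0468],[0.4,10,2.5]],
    [0.015,[0.072,0.125,0.0623],[0.6,13.3,3.3]],
    [0.015,[0.09,0.156,0.078],[0.7,16.6,4.1]],
    [0.015,[0.1085,0.1871,0.0935],[0.9,20,5]],
    [0.015,[0.1085,0.1871,0.0935],[0.9,20,5]],
    [0.015,[0.1085,0.1871,0.0935],[0.9,20,5]]
  ]
}}

```text
t: 13.4
eef_pos: [462.4, 218.7, 109.8]
eef_rot: [-0.0, 0.027, 1.0, -0.001]
force: [0.3, 0.8, -0.2]
gripper_width: 23.6
grip_force: 98.4
```

Run:
```python
from h import *
applied([0.1085,0.1871,0.0935],[0.9,20,5])
rel((462.5,219.3,32),tool(177))
S=vision.capture("side")[170:290,240:400]
r=tool(177); o=np.array([461.5,219.2,128.7]); ax=r.apply([1,0,0])
pts=proj("side",[o+131*ax,o+57*ax,o-57*ax]); print((pts-[240,170])*5)
cv2.imwrite("pics/r7.png",cv2.resize(S,(800,600),interpolation=cv2.INTER_CUBIC)[:,:,::-1])
```

```text
t 13.4 cmd [462.5 219.3 110. ] meas [462.4 218.7 109.8] ang err [ 0.05  0.   -0.01] F [ 0.3  0.8 -0.2] j [ 0.32  0.32 -0.32  0.92 -0.    0.37]
t [-0.0001, 0.0001, 0.078] w [-0.01, -0.03, -0.05]
[[549.71724375 439.2483115 ]
 [399.89376677 373.56905097]
 [187.91981236 280.64441155]]
```

View pics/r7.png

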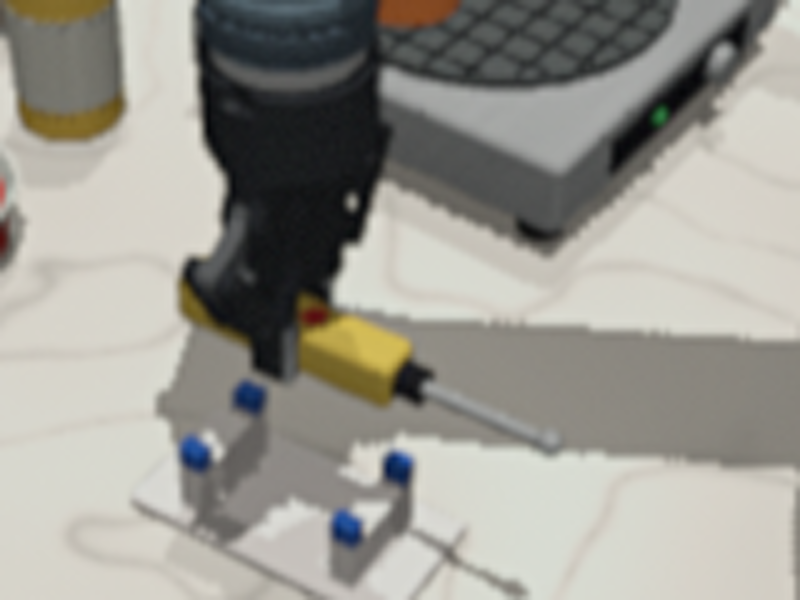

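The thermometer is level in the grip: its ball is at crop (552,440) against a predicted (550,439), so it hasn't slipped. I'll lower it.

Call:
{"name": "carry_out", "arguments": {
  "deltas": [
    [0.015,[0,0,0.03],[0,0,0]],
    [0.015,[0,0,0.055],[0,0,0]],
    [0.015,[0,0,0.068],[0,0,0]],
    [0.015,[0,0,0.074],[0,0,0]],
    [0.015,[0,0,0.078],[0,0,0]],
    [0.015,[0,0,0.078],[0,0,0]]
  ]
}}

```text
t: 14.2
eef_pos: [463.0, 219.3, 32.4]
eef_rot: [0.0, 0.027, 1.0, -0.0]
force: [0.3, -0.1, -1.3]
gripper_width: 23.8
grip_force: 98.4
```

Call:
{"name": "carry_out", "arguments": {
  "deltas": [
    [0.035,[0,0,0],[0,0,0]],
    [0.05,[0,0,0],[0,0,0]],
    [0.085,[0,0,0],[0,0,0]],
    [0.085,[0,0,0],[0,0,0]],
    [0.085,[0,0,0],[0,0,0]],
    [0.085,[0,0,-0.04],[0,0,0]],
    [0.085,[0,0,-0.09],[0,0,0]],
    [0.085,[0,0,-0.14],[0,0,0]]
  ]
}}

```text
t: 15.2
eef_pos: [462.1, 219.1, 173.3]
eef_rot: [-0.001, 0.027, 1.0, -0.0]
force: [1.4, 1.0, 0.1]
gripper_width: 85.1
grip_force: 0.0
```

Run:
```python
from h import *
S=vision.capture("side")
y=np.argwhere(blob(S,20,35,(265,235,335,285)))[:,::-1]; print(cv2.minAreaRect(y.astype(np.float32)),y.mean(0))
S=S[170:320,220:420]
cv2.imwrite("pics/e8.png",cv2.resize(S,(800,600),interpolation=cv2.INTER_CUBIC)[:,:,::-1])
```

```text
((297.9836120605469, 258.8923645019531), (46.39657211303711, 13.351099014282227), 25.016895294189453) [299.20654397 260.16973415]
```

View pics/e8.png

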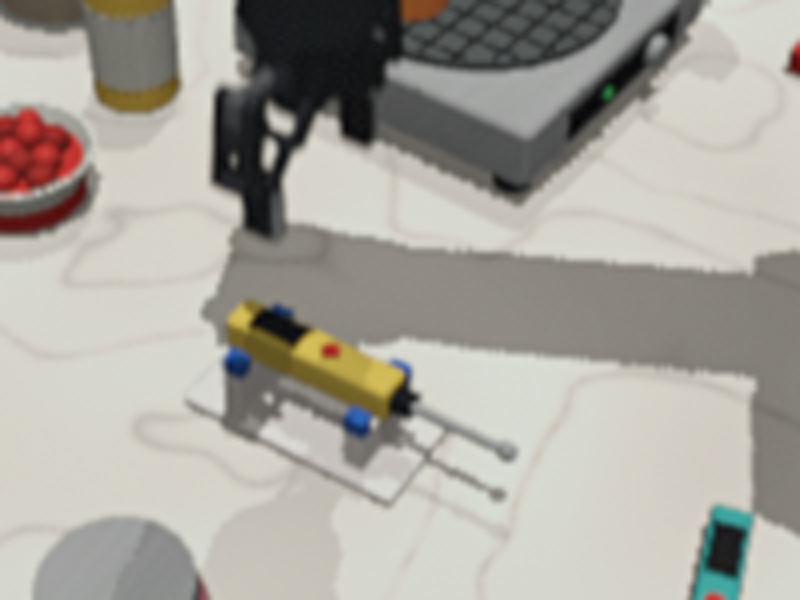

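The thermometer is back in both saddles, display up. Its blob centre (298,259) matches the one at the start, and the gripper is clear, so I'll hand in.

```bash
python3 -c "
from rig import manip
print(manip.job_done())"
```

```text
the job is handed in; nothing more can be done
None
```

I pressed and held the blue disc, then the orange one, and laid the thermometer back in its rest display up with the gripper clear; I handed the job in at about 15 s, and no verdict came back.

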